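# Put the paintbrush away in the chest's top drawer

## Task

Pull the top drawer of the small two-drawer chest out to its stop, then pick up the flat paintbrush from the bench and lay it down gently (not dropped) inside that drawer, lying flat with the whole brush inside. Leave the drawer fully out for the next tools, and leave the lower drawer and the other things on the bench where they are.

Things in the scene. Friction and masses are not known exactly. Their poses are not given: they have to be found in the camera images.
- chest_front (a point): Middle of the front edge of the top of the fixed wooden chest (dark wood, 220 deep x 280 wide x 170 mm high, standing on the bench), at the front face of the shut drawers. Axes are the chest's: x level towards the chest's back, y along the front, z up. The chest reaches from x = 0 to 220 mm, y = -140 to 140, z = -170 to 0; its two drawers, one above the other, look along -x, roughly to the robot. A small jar stands fixed at the back of its top.
- chest_drawer0 (a joint): Top drawer's slide, in m: 0 is shut, 0.150 is fully out against its stop. It may start slightly ajar. It grows as the drawer moves along the chest's -x. Light friction (about 1 N plus damping of 4 N per m/s), no spring: it stays where it is left. The empty drawer weighs 0.6 kg.
- chest_drawer0_handle (a point): Middle of the top drawer's brass bar handle: a level round bar 11 mm thick, 120 mm long, along the chest's y, its centre line 35 mm in front of the drawer front (29 mm free behind the bar), 38 mm below the chest's top; thin posts 51 mm either side of its middle join it to the front. Axes as the chest's; moves with the drawer.
- drawer_floor (a point): Front edge of the top drawer's inside floor (blue liner), at its middle, where it meets the drawer front; moves with the drawer, axes as the chest's. The inside runs from here x = 0 to 175 mm, y = -119 to 119. Side and back walls end 53 mm above the floor, the front 62 mm. Fully out, x = 0 to 143 mm is clear of the chest's top board, whose upper side is 75 mm above this floor.
- chest_drawer1 (a joint): Lower drawer's slide, in m: 0 is shut. It has the same brass handle, 73 mm below the upper one. To be left shut.
- brush_mid (a point): Loose flat paintbrush on the bench, 170 mm long, 18 thick. This point is its middle, half-way up, near its centre of mass: a good place to grasp. x runs along it to the bristles, y across, z up. The red lacquered handle, 24 wide, runs from x = -85 to +20 mm; the steel ferrule, 44 wide, to +48; the stiff straw-coloured bristles, 42 wide, to +85.
- brush_tip (a point): Bristle end of the paintbrush, half-way up, at x = +85 mm from brush_mid.
- brush_butt (a point): Handle end of the paintbrush, half-way up, at x = -85 mm from brush_mid.
- brush: The paintbrush as a whole, about 80 g; origin on its underside below brush_mid, axes as brush_mid's.
- screwdriver: Bystander: loose yellow-handled screwdriver about 180 mm long, lying on the bench on the other side of the chest from the brush. Its origin is on its underside, about half-way along; x along it towards the blade.
- tin: Bystander: loose can with a blue band, 76 mm across, 90 mm high, standing on the bench beside the chest. Origin at the centre of its underside.
- block: Bystander: loose cork sanding block 100 x 65 x 35 mm, on the bench beside the chest. Origin at the centre of its underside.
Not all that is in view belongs to the job. Several things look just like the brush: the one meant starts farthest to the robot's left.

How it is judged:
On the way:
1. The top drawer is pulled out to its stop (value of joint chest_drawer0 above 0.144 m), for 0.2 s.
At the end, for the whole second after the job is handed in: The whole brush lies at rest, flat on the floor of the top drawer (both ends inside its walls and within 25 mm of its floor), and the drawer is still fully out (within 12 mm of its stop) (x of brush_tip in the frame of drawer_floor between -0.005 and 0.18 m and y of brush_tip in the frame of drawer_floor between -0.124 and 0.124 m and z of brush_tip in the frame of drawer_floor between -0.005 and 0.025 m and x of brush_butt in the frame of drawer_floor between -0.005 and 0.18 m and y of brush_butt in the frame of drawer_floor between -0.124 and 0.124 m and z of brush_butt in the frame of drawer_floor between -0.005 and 0.025 m and value of joint chest_drawer0 above 0.138 m and linear speed of brush below 0.02 m/s); the robot touches nothing.
It fails at once if the screwdriver, tin or cork block is moved by more than 30 mm (distance of any of screwdriver, tin, block from where it was at the start of the episode above 0.03 m).
It fails at once if the lower drawer is opened by more than 20 mm (value of joint chest_drawer1 above 0.02 m).
It fails at once if the brush is dropped or thrown (it moves faster than 0.9 m/s, a fall of 40 mm, while no finger touches it) (contact force between the fingers and brush below 0.02 N and linear speed of brush above 0.9 m/s).
It also fails if it takes over 59 s, if anything falls off the work surface, if the arm or the gripper's body presses on something with over 40 N, if the wrist force passes 120 N, or if a joint passes its speed limit or range.

## Robot

A 6-joint arm with a two-finger parallel gripper is mounted at the origin on the work surface. World frame = base frame: x ahead of the robot, y to its left, z up, the work surface at z = 0. Lengths are in m, angles in rad, forces in N, time in s.
With the tool pointing down it reaches from about 0.3 to 0.875 m from the base axis. Payload 6.4 kg.
Tool frame: the origin (TCP) lies where the fingers leave the gripper's body, on its centre line; the fingertips stand 73 mm ahead of it and the grasp point (between the pads) lies 54 mm ahead of it; z points along the fingers, y is the direction in which the jaws open and shut (so a half turn about z gives the same grasp; the last joint's range is limited). The gripper opens to 85 mm and grips with 20 to 120 N. Pads are 22 mm wide; open, the fingers measure 114 mm over their backs; the gripper's body (76 mm by 85 mm) begins 54 mm behind the grasp point. The pads swing forward as they close: fully open they stand 13 mm farther back than shut.
Start: joints at [1.025, 0.181, 1.607, -0, 1.354, -0.206], TCP at [0.192, 0.542, 0.304] pointing down, gripper open.
Joint ranges: [-2.99, 2.99], [-0.89, 2.07], [0.3, 2.58], [-1.14, 4.28], [0, 2.63], [-3.12, 3.12]. Speed limits (rad/s): [2.57, 2.57, 3.01, 3.14, 3.14, 3.14].

## Interface

Orientations are given as a unit quaternion [x, y, z, w].
In Python, from workcell import state, snapshot, finish_job gives the robot as it stands.
- The arm moves only by the tool apply_moves, never from a script. Its argument "rows" is a list of rows, each an object of numbers: "tx", "ty", "tz": the shift along the world's x, y, z in cm; "ax", "ay", "az": the turn, a rotation vector about the world's x, y, z in degrees; "jaw": the opening in per cent of the stroke, from 0 (shut) to 100 (fully open). A call has 1 to 8 rows; each row is the pose to reach, as a shift and turn from the pose measured when the call began; what a row does not reach only later rows make up. A row lasts 1/12 s, in which the tool goes at most 41.7 mm and 7.16 degrees, less where a joint would pass 70% of its speed; a pose out of reach is approached as far as the arm can. A call with a gripper value outside its range is refused whole. The fingers move at their own pace and stop on an object; the grip force is fixed at half the most. Time passes only in rows, so rows that repeat a pose let the fingers close. It gives the time, the measured TCP pose, the force and the opening at its end, in the units of the state.
- state(): the state, without advancing time (a new reading comes with each control period).
- snapshot(name): name is "scene" or "top"; returns a dict with "pixels" (480x640x3 uint8, red, green, blue), "fov_y" (degrees; the focal length in pixels is half the picture's height over the tangent of half this angle, whatever the lens; pixels are square), "cx", "cy" (the principal point, pixels), "dist" ([k1, k2, p1, p2, k3] as OpenCV has them; the pictures are not rectified), "T" (4x4, takes a point from camera to world coordinates). Camera axes: x right, y up, looking along -z (the intrinsics and any distortion apply to the point x, -y, -z); pixel columns grow to the right and rows downward; lengths in m; the calibration is good to about 2 mm. A picture is of the moment at which its call begins. There is no depth.
- finish_job(): hands the job in, once; it reports no verdict.
The state is a dict: "time_s": time; "q": joint angles; "qd": joint speeds; "effort": joint torques, N m; "ee_pos": TCP position; "tool_rot": TCP orientation; "contact_force": force on the tool from outside, world axes, zero at the start; "moment": the same for the moment, N m; "gripper_width": finger opening in m.
Only numpy, scipy, OpenCV 4.12 (cv2) and the standard library are available. Lean on these libraries where they do the work, as an engineer would, in place of code of your own. Each camera call takes 0.05 s, during which the arm holds its last target. There are 200 camera calls.

## Working session

There is one attempt and no reset: what is moved stays moved. The work goes in short steps, Python scripts to look and compute and a tool call to move; the robot and the scene stay as the last step left them, time stands still between calls to the robot, and variables do not carry over. Pictures are saved under pics/ and viewed, about 8 in all and at most 12, crops included, and the job is handed in when it is done.

Besides the shell and the picture viewer there is one more tool, called after "Emit:" as name(argument=value, ...), one argument or row to a line, values as JSON. apply_moves: Moves the arm, as the interface text tells. Its arguments: {"type":"object","properties":{"rows":{"type":"array"}},"required":["rows"]}

```bash
mkdir -p pics; ls; cat > h.py <<'E'
import numpy as np, cv2
from workcell import state, snapshot, finish_job
def K(s):
    f=240/np.tan(np.radians(s["fov_y"])/2); return np.array([[f,0,s["cx"]],[0,f,s["cy"]],[0,0,1.]])
def ray(s,p):
    u=cv2.undistortPoints(np.array(p,float).reshape(-1,1,2),K(s),np.array(s["dist"],float)).reshape(-1,2)
    d=np.c_[u[:,0],-u[:,1],-np.ones(len(u))]; T=np.array(s["T"]); return T[:3,3],d@T[:3,:3].T
def onz(s,p,z):
    o,d=ray(s,p); return o+d*((z-o[2])/d[:,2])[:,None]
def proj(s,P):
    T=np.array(s["T"]); c=(np.atleast_2d(P)-T[:3,3])@T[:3,:3]; c=c*[1,-1,-1]
    return cv2.projectPoints(c,np.zeros(3),np.zeros(3),K(s),np.array(s["dist"],float))[0].reshape(-1,2)
def save(n,s): cv2.imwrite(f"pics/{n}.png",s["pixels"][:,:,::-1])
E
python3 - <<'E'
from h import *
for n in("scene","top"):
    s=snapshot(n); save(n+"0",s); print(n,s["fov_y"],s["cx"],s["cy"],s["dist"],np.round(s["T"],3).tolist())
print(state())
E
```

```text
pics
scene 42.295203839276375 319.6270872086607 250.36883501976172 [0.02163947 0.         0.         0.         0.        ] [[-0.624, -0.454, 0.636, 1.431], [0.781, -0.341, 0.523, 0.771], [-0.021, 0.823, 0.567, 0.942], [0.0, 0.0, 0.0, 1.0]]
top 53.06084225308142 316.5930875354722 232.62290963817756 [-0.00199035  0.          0.          0.          0.        ] [[0.01, 0.994, -0.109, 0.406], [-1.0, 0.008, -0.024, 0.003], [-0.023, 0.109, 0.994, 1.138], [0.0, 0.0, 0.0, 1.0]]
{'time_s': 0.1, 'q': array([ 1.02467663e+00,  1.81463603e-01,  1.60789436e+00, -5.80802131e-06,
        1.35378952e+00, -2.06321577e-01]), 'qd': array([-0.00108839, -0.00072479, -0.00266054, -0.00053215, -0.00022239,
       -0.00080127]), 'effort': array([ 2.23050929e-04, -4.45873153e+01, -3.52235305e+01, -2.53003218e-04,
        4.03403930e-03,  2.76323178e-06]), 'ee_pos': array([0.19144284, 0.54179588, 0.30308251]), 'tool_rot': array([ 1.69082192e-01,  9.85601648e-01, -7.24084235e-04, -2.82991440e-04]), 'contact_force': array([ 0.22614719, -0.42229928,  0.55880002]), 'moment': array([-0.01450269,  0.05654086,  0.00897957]), 'gripper_width': 0.08536050638620943}
```

View pics/scene0.png

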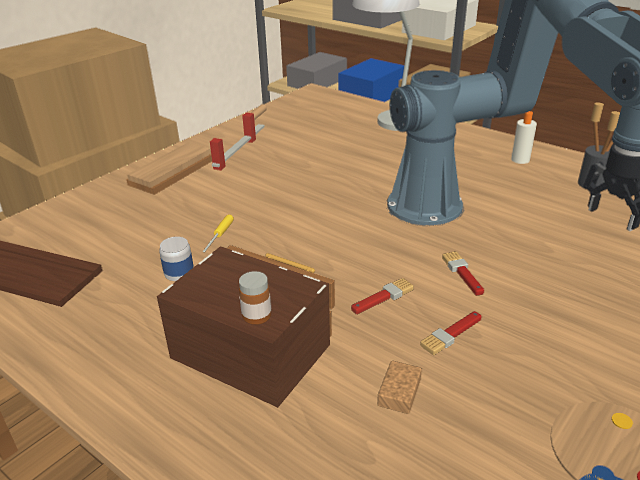

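View pics/top0.png

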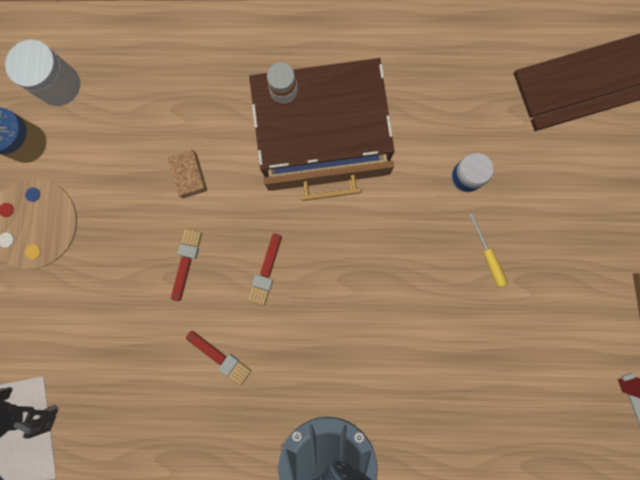

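The target brush is the leftmost one, at about (186,265) in the top view. The drawer is slightly ajar, with its handle bar running from (303,198) to (360,192).

```bash
python3 - <<'E'
from h import *
s=snapshot("top"); im=s["pixels"]; hsv=cv2.cvtColor(im,cv2.COLOR_RGB2HSV)
# red handles
m=(((hsv[...,0]<8)|(hsv[...,0]>172))&(hsv[...,1]>150)&(hsv[...,2]>60)).astype(np.uint8)
n,l,st,c=cv2.connectedComponentsWithStats(m)
for i in range(1,n):
    if st[i,4]>100:
        p=np.argwhere(l==i)[:,::-1].astype(np.float32); r=cv2.minAreaRect(p); w=onz(s,cv2.boxPoints(r),0.015)
        print(st[i],np.round(c[i]),np.round(w[:,:2],3).tolist(), "c",onz(s,c[i],0.015)[0].round(3))
for nm,p in (("b tip",(191,232)),("b butt",(177,298))): print(nm,onz(s,p,0.012).round(3))
print("handle",onz(s,[(303,198),(360,192)],0.132).round(3))
print("top",onz(s,[(381,60),(250,74),(259,168),(392,158)],0.17).round(3))
print("others",onz(s,[(475,165),(186,173),(472,215),(505,283)],0.03).round(3))
a=cv2.resize(im[50:210,240:400],None,fx=3.6,fy=3.6,interpolation=cv2.INTER_CUBIC)
b=cv2.resize(im[220:310,165:205],None,fx=5,fy=6.4,interpolation=cv2.INTER_CUBIC)
b=b[:576]; a=a[:576]
cv2.imwrite("pics/crop1.png",np.hstack([a,b])[:,:,::-1])
E
```

```text
[  0 203  13  14 143] [  6. 210.] [[0.594, 0.792], [0.594, 0.763], [0.563, 0.76], [0.563, 0.79]] c [0.578 0.777 0.015]
[261 234  20  43 363] [270. 256.] [[0.43, 0.161], [0.526, 0.133], [0.52, 0.113], [0.424, 0.142]] c [0.474 0.138 0.015]
[172 257  18  43 371] [181. 278.] [[0.371, 0.369], [0.47, 0.348], [0.465, 0.327], [0.367, 0.348]] c [0.42  0.347 0.015]
[187 332  38  32 391] [206. 348.] [[0.282, 0.331], [0.299, 0.318], [0.241, 0.237], [0.224, 0.25]] c [0.26  0.282 0.015]
[619 378  21  19 269] [631. 386.] [[0.205, -0.653], [0.206, -0.698], [0.167, -0.695], [0.166, -0.651]] c [ 0.187 -0.678  0.015]
b tip [[0.528 0.328 0.012]]
b butt [[0.373 0.355 0.012]]
handle [[ 0.59   0.057  0.132]
 [ 0.603 -0.064  0.132]]
top [[ 0.878 -0.106  0.17 ]
 [ 0.847  0.17   0.17 ]
 [ 0.645  0.146  0.17 ]
 [ 0.667 -0.127  0.17 ]]
others [[ 0.689 -0.34   0.03 ]
 [ 0.666  0.34   0.03 ]
 [ 0.571 -0.33   0.03 ]
 [ 0.415 -0.4    0.03 ]]
```

View pics/crop1.png

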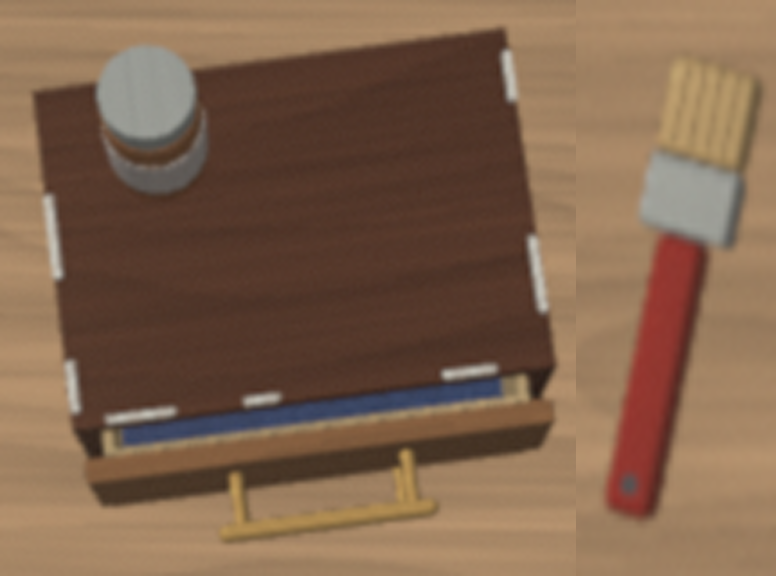

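The crop shows the chest top corners and the handle bar ends clearly. I'll refine the positions from those pixels.

```bash
python3 - <<'E'
from h import *
s=snapshot("top")
c=onz(s,[(249.7,75.6),(380.3,57.8),(392.8,152.2),(261.7,169.4)],.17)[:,:2]
print(c.round(3), [np.linalg.norm(c[i]-c[(i+1)%4]).round(3) for i in range(4)])
xb=(c[0]+c[1])/2-(c[2]+c[3])/2; yb=(c[0]+c[3])/2-(c[1]+c[2])/2
print("yaw x",np.degrees(np.arctan2(xb[1],xb[0])),"yaw y-90",np.degrees(np.arctan2(yb[1],yb[0]))-90, "front",(c[2]+c[3])/2,"centre",c.mean(0))
h=onz(s,[(301.7,198.6),(361.1,190.8)],.132)[:,:2]; d=h[0]-h[1]
print("handle",h.round(3),h.mean(0),np.linalg.norm(d),np.degrees(np.arctan2(d[1],d[0]))-90)
b=onz(s,[(193,230.2),(176.2,300.5)],.012)[:,:2]; d=b[0]-b[1]
print("brush",b.round(3),b.mean(0),np.linalg.norm(d),np.degrees(np.arctan2(d[1],d[0])))
# scene-view check of the handle
E
```

```text
[[ 0.844  0.171]
 [ 0.883 -0.104]
 [ 0.679 -0.129]
 [ 0.642  0.141]] [np.float64(0.278), np.float64(0.205), np.float64(0.272), np.float64(0.204)]
yaw x 7.699966327620241 yaw y-90 8.000347917984826 front [0.66059848 0.00574642] centre [0.76195833 0.01945074]
handle [[ 0.588  0.059]
 [ 0.606 -0.067]] [ 0.59702477 -0.00366429] 0.12718026584723638 7.940047508988101
brush [[0.532 0.323]
 [0.367 0.356]] [0.44952778 0.33981949] 0.16896525657976508 -11.321729793763216
```

Emit:
apply_moves(
  rows=[
    {"tx": 2, "ty": -3, "az": -4, "jaw": 30},
    {"tx": 4, "ty": -6, "az": -8, "jaw": 30},
    {"tx": 6.5, "ty": -9, "az": -12, "jaw": 30},
    {"tx": 9, "ty": -12, "az": -17, "jaw": 30},
    {"tx": 11, "ty": -15, "az": -21, "jaw": 30},
    {"tx": 13, "ty": -18, "az": -25, "jaw": 30},
    {"tx": 15.5, "ty": -21, "az": -29, "jaw": 30},
    {"tx": 18, "ty": -24, "az": -33, "jaw": 30},
  ],
)

```text
$.rows[0]: bad value
```

Emit:
apply_moves(
  rows=[
    {"tx": 2, "ty": -3, "az": -4, "jaw": 30},
    {"tx": 4, "ty": -6, "az": -8, "jaw": 30},
    {"tx": 6.5, "ty": -9, "az": -12, "jaw": 30},
    {"tx": 9, "ty": -12, "az": -16, "jaw": 30},
    {"tx": 11, "ty": -15, "az": -20, "jaw": 30},
    {"tx": 13, "ty": -18, "az": -24, "jaw": 30},
    {"tx": 15.5, "ty": -21, "az": -27, "jaw": 30},
    {"tx": 18, "ty": -24, "az": -29.5, "jaw": 30},
  ],
)

```text
$.rows[0]: bad value
```

Emit:
apply_moves(
  rows=[
    {"tx": 2, "ty": -3, "tz": 0, "ax": 0, "ay": 0, "az": -4, "jaw": 30},
    {"tx": 4, "ty": -6, "tz": 0, "ax": 0, "ay": 0, "az": -8, "jaw": 30},
    {"tx": 6.5, "ty": -9, "tz": 0, "ax": 0, "ay": 0, "az": -12, "jaw": 30},
    {"tx": 9, "ty": -12, "tz": 0, "ax": 0, "ay": 0, "az": -17, "jaw": 30},
    {"tx": 11, "ty": -15, "tz": 0, "ax": 0, "ay": 0, "az": -21, "jaw": 30},
    {"tx": 13, "ty": -18, "tz": 0, "ax": 0, "ay": 0, "az": -25, "jaw": 30},
    {"tx": 15.5, "ty": -21, "tz": 0, "ax": 0, "ay": 0, "az": -29, "jaw": 30},
    {"tx": 18, "ty": -24, "tz": 0, "ax": 0, "ay": 0, "az": -33, "jaw": 30},
  ],
)

```text
time_s: 0.87
ee_pos: [0.372, 0.3004, 0.3034]
tool_rot: [0.443, 0.896, -0.0, -0.0]
contact_force: [1.1, -0.5, -0.1]
gripper_width: 0.0254
```

Emit:
apply_moves(
  rows=[
    {"tx": 2.4, "ty": -3.2, "tz": 0, "ax": 0, "ay": 0, "az": -4, "jaw": 30},
    {"tx": 4.8, "ty": -6.5, "tz": 0, "ax": 0, "ay": 0, "az": -8, "jaw": 30},
    {"tx": 7.2, "ty": -9.7, "tz": 0, "ax": 0, "ay": 0, "az": -12, "jaw": 30},
    {"tx": 9.6, "ty": -13, "tz": 0, "ax": 0, "ay": 0, "az": -17, "jaw": 30},
    {"tx": 12, "ty": -16.2, "tz": 0, "ax": 0, "ay": 0, "az": -21, "jaw": 30},
    {"tx": 14.4, "ty": -19.4, "tz": 0, "ax": 0, "ay": 0, "az": -25, "jaw": 30},
    {"tx": 16.8, "ty": -22.6, "tz": 0, "ax": 0, "ay": 0, "az": -29.5, "jaw": 30},
    {"tx": 19, "ty": -25.7, "tz": 0, "ax": 0, "ay": 0, "az": -29.5, "jaw": 30},
  ],
)

```text
time_s: 1.53
ee_pos: [0.563, 0.0413, 0.3033]
tool_rot: [0.659, 0.752, -0.0, -0.0]
contact_force: [0.8, -0.0, 0.1]
gripper_width: 0.0259
```

Emit:
apply_moves(
  rows=[
    {"tx": 2, "ty": -2.4, "tz": 0, "ax": 0, "ay": 0, "az": 0, "jaw": 30},
    {"tx": 3.5, "ty": -4.7, "tz": 0, "ax": 0, "ay": 0, "az": 0, "jaw": 30},
    {"tx": 3.5, "ty": -4.7, "tz": 0, "ax": 0, "ay": 0, "az": 0, "jaw": 30},
    {"tx": 3.5, "ty": -4.7, "tz": -2, "ax": 0, "ay": 0, "az": 0, "jaw": 30},
    {"tx": 3.5, "ty": -4.7, "tz": -4, "ax": 0, "ay": 0, "az": 0, "jaw": 30},
    {"tx": 3.5, "ty": -4.7, "tz": -6, "ax": 0, "ay": 0, "az": 0, "jaw": 30},
    {"tx": 3.5, "ty": -4.7, "tz": -6, "ax": 0, "ay": 0, "az": 0, "jaw": 30},
  ],
)

```text
time_s: 2.12
ee_pos: [0.5953, -0.0049, 0.2385]
tool_rot: [0.659, 0.752, -0.002, -0.004]
contact_force: [-1.3, -0.3, -1.1]
gripper_width: 0.0253
```

```bash
python3 - <<'E'
from h import *
s=snapshot("scene"); im=s["pixels"]
cv2.imwrite("pics/c2.png",cv2.resize(im[180:400,150:420],None,fx=2.7,fy=2.7,interpolation=cv2.INTER_CUBIC)[:,:,::-1])
t=snapshot("top"); a=cv2.resize(t["pixels"][120:220,240:420],None,fx=4,fy=4,interpolation=cv2.INTER_CUBIC); cv2.imwrite("pics/t2.png",a[:,:,::-1])
st=state(); print(st["ee_pos"],st["tool_rot"],st["gripper_width"])
E
```

```text
[ 0.597338   -0.00521227  0.24277857] [ 6.58589499e-01  7.52501028e-01 -6.71539405e-04 -1.27459195e-03] 0.025550420911676003
```

View pics/t2.png

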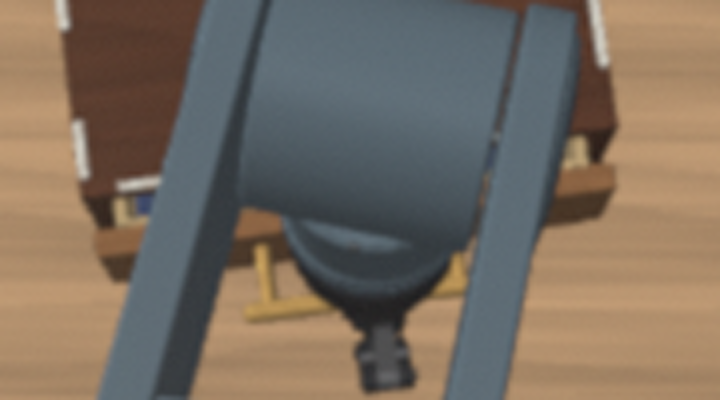

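The finger nearest the robot shows at about (336,212) in full-image pixels, in front of the bar. I'll check that against the projection.

```bash
python3 - <<'E'
from h import *
s=snapshot("top")
for P in ([.570,-.009,.17],[.570,-.009,.2],[.570,-.009,.24],[.584,-.007,.17],[.597,-.004,.132]): print(P,proj(s,P).round(1))
E
```

```text
[0.57, -0.009, 0.17] [[334.1 204.3]]
[0.57, -0.009, 0.2] [[334.3 201.8]]
[0.57, -0.009, 0.24] [[334.6 198.1]]
[0.584, -0.007, 0.17] [[333.1 197.5]]
[0.597, -0.004, 0.132] [[331.5 194.7]]
```

View pics/c2.png

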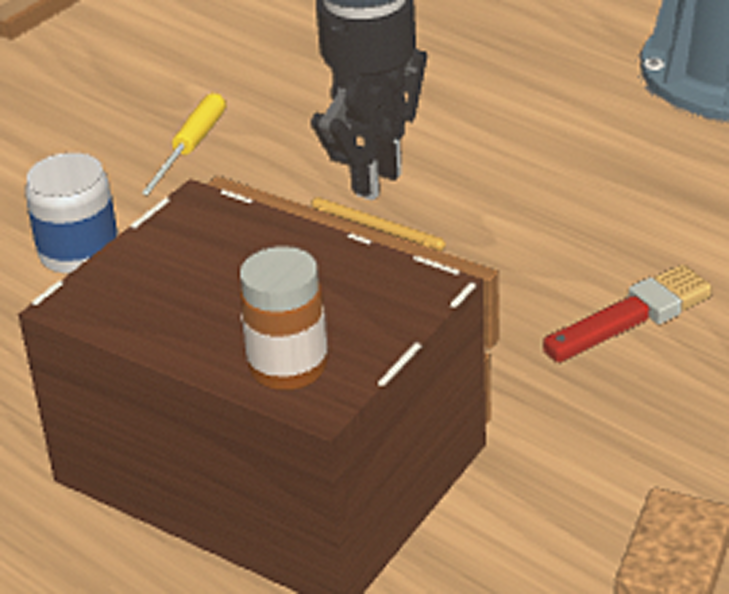

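The scene crop shows the finger knuckles bulging outwards about 45 mm above the tips. A vertical approach would hit the drawer front with them, so I'll tilt the tool 40° and come in from the robot's side.

Emit:
apply_moves(
  rows=[
    {"tx": -1, "ty": -0.1, "tz": 0, "ax": 0.8, "ay": -5.7, "az": 0, "jaw": 36},
    {"tx": -2.5, "ty": -0.3, "tz": 0, "ax": 1.6, "ay": -11.4, "az": 0, "jaw": 36},
    {"tx": -4, "ty": -0.5, "tz": 0, "ax": 2.4, "ay": -17, "az": 0, "jaw": 36},
    {"tx": -6, "ty": -0.7, "tz": 0, "ax": 3.2, "ay": -22.7, "az": 0, "jaw": 36},
    {"tx": -8.2, "ty": -1, "tz": 0, "ax": 4, "ay": -28.4, "az": 0, "jaw": 36},
    {"tx": -8.2, "ty": -1, "tz": -0.5, "ax": 4.8, "ay": -34, "az": 0, "jaw": 36},
    {"tx": -8.2, "ty": -1, "tz": -1, "ax": 5.5, "ay": -39.6, "az": 0, "jaw": 36},
    {"tx": -8.2, "ty": -1, "tz": -1, "ax": 5.5, "ay": -39.6, "az": 0, "jaw": 36},
  ],
)

```text
time_s: 2.93
ee_pos: [0.5147, -0.0149, 0.234]
tool_rot: [0.619, 0.707, 0.26, 0.225]
contact_force: [-0.6, 0.7, -0.8]
gripper_width: 0.0304
```

```bash
python3 - <<'E'
from h import *
from scipy.spatial.transform import Rotation as R
s=snapshot("scene"); print(proj(s,[[.588,.059,.132],[.606,-.067,.132]]).round(1),"obs (313,270),(267,256)")
print(onz(s,[(313,270),(266.7,255.9)],.135).round(3))
st=state(); M=R.from_quat(st["tool_rot"]).as_matrix(); p=np.array(st["ee_pos"])
print(p,M.round(3).tolist(),st["q"].round(2),st["gripper_width"])
bar=np.array([.597,-.0037,.132]); print("move cm",((bar-.063*M[:,2]-p)*100).round(2))
E
```

```text
[[313.7 269.4]
 [266.1 253.5]] obs (313,270),(267,256)
[[ 0.594  0.062  0.135]
 [ 0.615 -0.056  0.135]]
[ 0.51527972 -0.0153307   0.23439876] [[-0.133, 0.76, 0.636], [0.991, 0.099, 0.088], [0.004, 0.642, -0.766]] [-0.44 -0.16  2.23  0.7   0.57 -1.07] 0.030665822851082283
move cm [ 4.16  0.61 -5.41]
```

Emit:
apply_moves(
  rows=[
    {"tx": 0.6, "ty": 0.1, "tz": -1.2, "ax": 0, "ay": 0, "az": 0, "jaw": 36},
    {"tx": 1.3, "ty": 0.2, "tz": -2.2, "ax": 0, "ay": 0, "az": 0, "jaw": 36},
    {"tx": 2.1, "ty": 0.3, "tz": -3.1, "ax": 0, "ay": 0, "az": 0, "jaw": 36},
    {"tx": 2.9, "ty": 0.4, "tz": -4, "ax": 0, "ay": 0, "az": 0, "jaw": 36},
    {"tx": 3.6, "ty": 0.5, "tz": -4.8, "ax": 0, "ay": 0, "az": 0, "jaw": 36},
    {"tx": 4.3, "ty": 0.6, "tz": -5.4, "ax": 0, "ay": 0, "az": 0, "jaw": 36},
    {"tx": 4.3, "ty": 0.6, "tz": -5.4, "ax": 0, "ay": 0, "az": 0, "jaw": 36},
  ],
)

```text
time_s: 3.57
ee_pos: [0.5604, -0.0091, 0.1811]
tool_rot: [0.619, 0.707, 0.259, 0.223]
contact_force: [0.1, 0.7, -0.8]
gripper_width: 0.0309
```

Emit:
apply_moves(
  rows=[
    {"tx": 0, "ty": 0, "tz": 0, "ax": 0, "ay": 0, "az": 0, "jaw": 0},
    {"tx": 0, "ty": 0, "tz": 0, "ax": 0, "ay": 0, "az": 0, "jaw": 0},
    {"tx": 0, "ty": 0, "tz": 0, "ax": 0, "ay": 0, "az": 0, "jaw": 0},
    {"tx": 0, "ty": 0, "tz": 0, "ax": 0, "ay": 0, "az": 0, "jaw": 0},
    {"tx": 0, "ty": 0, "tz": 0, "ax": 0, "ay": 0, "az": 0, "jaw": 0},
  ],
)

```text
time_s: 3.98
ee_pos: [0.5606, -0.0088, 0.1818]
tool_rot: [0.618, 0.708, 0.259, 0.223]
contact_force: [0.8, 3.1, 1.4]
gripper_width: 0.0079
```

Emit:
apply_moves(
  rows=[
    {"tx": 0, "ty": 0, "tz": 0, "ax": 0, "ay": 0, "az": 0, "jaw": 0},
    {"tx": 0, "ty": 0, "tz": 0, "ax": 0, "ay": 0, "az": 0, "jaw": 0},
    {"tx": 0, "ty": 0, "tz": 0, "ax": 0, "ay": 0, "az": 0, "jaw": 0},
  ],
)

```text
time_s: 4.23
ee_pos: [0.5605, -0.0088, 0.1819]
tool_rot: [0.618, 0.708, 0.259, 0.223]
contact_force: [-1.8, 1.8, 0.7]
gripper_width: 0.0083
```

Emit:
apply_moves(
  rows=[
    {"tx": -0.5, "ty": -0.07, "tz": 0, "ax": 0, "ay": 0, "az": 0, "jaw": 0},
    {"tx": -1.4, "ty": -0.2, "tz": 0, "ax": 0, "ay": 0, "az": 0, "jaw": 0},
    {"tx": -2.6, "ty": -0.36, "tz": 0, "ax": 0, "ay": 0, "az": 0, "jaw": 0},
    {"tx": -4, "ty": -0.55, "tz": 0, "ax": 0, "ay": 0, "az": 0, "jaw": 0},
    {"tx": -5.4, "ty": -0.75, "tz": 0, "ax": 0, "ay": 0, "az": 0, "jaw": 0},
    {"tx": -6.8, "ty": -0.94, "tz": 0, "ax": 0, "ay": 0, "az": 0, "jaw": 0},
    {"tx": -8, "ty": -1.1, "tz": 0, "ax": 0, "ay": 0, "az": 0, "jaw": 0},
    {"tx": -9, "ty": -1.24, "tz": 0, "ax": 0, "ay": 0, "az": 0, "jaw": 0},
  ],
)

```text
time_s: 4.9
ee_pos: [0.4693, -0.0215, 0.1818]
tool_rot: [0.619, 0.707, 0.259, 0.224]
contact_force: [1.1, -0.8, -1.7]
gripper_width: 0.0083
```

Emit:
apply_moves(
  rows=[
    {"tx": -0.8, "ty": -0.11, "tz": 0, "ax": 0, "ay": 0, "az": 0, "jaw": 0},
    {"tx": -1.6, "ty": -0.22, "tz": 0, "ax": 0, "ay": 0, "az": 0, "jaw": 0},
    {"tx": -2.4, "ty": -0.33, "tz": 0, "ax": 0, "ay": 0, "az": 0, "jaw": 0},
    {"tx": -3.1, "ty": -0.43, "tz": 0, "ax": 0, "ay": 0, "az": 0, "jaw": 0},
    {"tx": -3.6, "ty": -0.5, "tz": 0, "ax": 0, "ay": 0, "az": 0, "jaw": 0},
    {"tx": -3.9, "ty": -0.54, "tz": 0, "ax": 0, "ay": 0, "az": 0, "jaw": 0},
    {"tx": -4.2, "ty": -0.58, "tz": 0, "ax": 0, "ay": 0, "az": 0, "jaw": 0},
  ],
)

```text
time_s: 5.48
ee_pos: [0.4269, -0.0275, 0.1818]
tool_rot: [0.619, 0.707, 0.259, 0.224]
contact_force: [1.3, 1.0, -1.4]
gripper_width: 0.0085
```

Emit:
apply_moves(
  rows=[
    {"tx": -0.3, "ty": -0.04, "tz": 0, "ax": 0, "ay": 0, "az": 0, "jaw": 0},
    {"tx": -0.5, "ty": -0.07, "tz": 0, "ax": 0, "ay": 0, "az": 0, "jaw": 0},
    {"tx": -0.5, "ty": -0.07, "tz": 0, "ax": 0, "ay": 0, "az": 0, "jaw": 0},
  ],
)

```text
time_s: 5.73
ee_pos: [0.4233, -0.0283, 0.1835]
tool_rot: [0.618, 0.707, 0.26, 0.225]
contact_force: [6.8, 6.1, 2.9]
gripper_width: 0.008
```

Emit:
apply_moves(
  rows=[
    {"tx": -0.3, "ty": -0.04, "tz": 0, "ax": 0, "ay": 0, "az": 0, "jaw": 0},
    {"tx": -0.3, "ty": -0.04, "tz": 0, "ax": 0, "ay": 0, "az": 0, "jaw": 0},
    {"tx": -0.3, "ty": -0.04, "tz": 0, "ax": 0, "ay": 0, "az": 0, "jaw": 0},
    {"tx": -0.3, "ty": -0.04, "tz": 0, "ax": 0, "ay": 0, "az": 0, "jaw": 0},
  ],
)

```text
time_s: 6.07
ee_pos: [0.4216, -0.0293, 0.1852]
tool_rot: [0.618, 0.706, 0.261, 0.226]
contact_force: [5.5, 3.2, 5.4]
gripper_width: 0.0079
```

Emit:
apply_moves(
  rows=[
    {"tx": 0, "ty": 0, "tz": 0, "ax": 0, "ay": 0, "az": 0, "jaw": 34},
    {"tx": 0, "ty": 0, "tz": 0, "ax": 0, "ay": 0, "az": 0, "jaw": 34},
    {"tx": 0, "ty": 0, "tz": 0, "ax": 0, "ay": 0, "az": 0, "jaw": 34},
    {"tx": 0, "ty": 0, "tz": 0, "ax": 0, "ay": 0, "az": 0, "jaw": 34},
    {"tx": -1, "ty": -0.14, "tz": 1.2, "ax": 0, "ay": 0, "az": 0, "jaw": 34},
    {"tx": -2, "ty": -0.28, "tz": 2.4, "ax": 0, "ay": 0, "az": 0, "jaw": 34},
    {"tx": -3, "ty": -0.4, "tz": 3.6, "ax": 0, "ay": 0, "az": 0, "jaw": 34},
    {"tx": -4, "ty": -0.55, "tz": 5, "ax": 0, "ay": 0, "az": 0, "jaw": 34},
  ],
)

```text
time_s: 6.73
ee_pos: [0.3806, -0.0343, 0.2346]
tool_rot: [0.619, 0.706, 0.261, 0.225]
contact_force: [-0.3, 0.3, 0.6]
gripper_width: 0.0288
```

Emit:
apply_moves(
  rows=[
    {"tx": 0, "ty": 0, "tz": 3, "ax": 0, "ay": 0, "az": 0, "jaw": 60},
    {"tx": 0, "ty": 0, "tz": 6, "ax": -0.8, "ay": 5.7, "az": 0, "jaw": 100},
    {"tx": 0, "ty": 3, "tz": 8, "ax": -1.6, "ay": 11.4, "az": 0, "jaw": 100},
    {"tx": 1, "ty": 6, "tz": 8, "ax": -2.4, "ay": 17, "az": 0, "jaw": 100},
    {"tx": 2, "ty": 9, "tz": 8, "ax": -3.2, "ay": 22.7, "az": 0, "jaw": 100},
    {"tx": 3, "ty": 12, "tz": 8, "ax": -4, "ay": 28.4, "az": 0, "jaw": 100},
    {"tx": 4, "ty": 15, "tz": 8, "ax": -4.8, "ay": 34, "az": 0, "jaw": 100},
    {"tx": 5, "ty": 18, "tz": 8, "ax": -5.5, "ay": 39.6, "az": 0, "jaw": 100},
  ],
)

```text
time_s: 7.4
ee_pos: [0.4312, 0.1486, 0.3149]
tool_rot: [0.658, 0.753, 0.0, 0.001]
contact_force: [0.4, -1.0, -0.3]
gripper_width: 0.0853
```

```bash
python3 - <<'E'
from h import *
from scipy.spatial.transform import Rotation as R
t=snapshot("top"); save("t3",t)
st=state(); M=R.from_quat(st["tool_rot"]).as_matrix(); p=np.array(st["ee_pos"])
print(p,M.round(3).tolist(),st["q"].round(2),st["gripper_width"],st["contact_force"])
# rotation to tool down with jaw along brush y (78.7deg)
a=np.radians(78.7); y=np.array([np.cos(a),np.sin(a),0]); z=np.array([0,0,-1.]); G=np.c_[np.cross(y,z),y,z]
print("rotvec deg",np.degrees(R.from_matrix(G@M.T).as_rotvec()).round(1),"shift cm",((np.array([.4495,.340,.2])-p)*100).round(2))
E
```

```text
[0.43314594 0.15212639 0.31174428] [[-0.135, 0.991, -0.009], [0.991, 0.135, 0.002], [0.003, -0.008, -1.0]] [ 0.08 -0.09  1.87  0.    1.37 -0.06] 0.08565694586398852 [0.04610413 0.47132391 1.25174182]
rotvec deg [ 0.2 -0.5 71. ] shift cm [  1.64  18.79 -11.17]
```

View pics/t3.png

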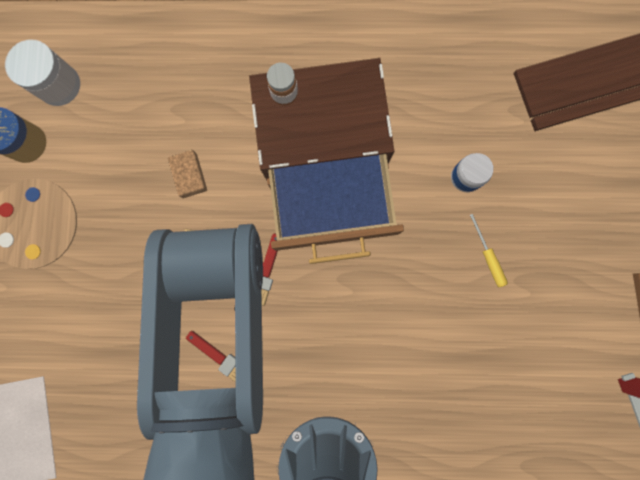

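The drawer is fully out and its liner is visible from about (275,172) to (391,225). The lower drawer, tin, screwdriver and block have not moved.

Emit:
apply_moves(
  rows=[
    {"tx": 0.2, "ty": 2.5, "tz": 0, "ax": 0, "ay": 0, "az": 6, "jaw": 100},
    {"tx": 0.4, "ty": 5, "tz": 0, "ax": 0, "ay": 0, "az": 12, "jaw": 100},
    {"tx": 0.6, "ty": 7.5, "tz": 0, "ax": 0, "ay": 0, "az": 18, "jaw": 100},
    {"tx": 0.8, "ty": 10, "tz": 0, "ax": 0, "ay": 0, "az": 24, "jaw": 100},
    {"tx": 1, "ty": 12.5, "tz": 0, "ax": 0, "ay": 0, "az": 30, "jaw": 100},
    {"tx": 1.2, "ty": 15, "tz": 0, "ax": 0.2, "ay": -0.5, "az": 36, "jaw": 100},
    {"tx": 1.4, "ty": 17, "tz": 0, "ax": 0.2, "ay": -0.5, "az": 42, "jaw": 100},
    {"tx": 1.6, "ty": 18.8, "tz": 0, "ax": 0.2, "ay": -0.5, "az": 48, "jaw": 100},
  ],
)

```text
time_s: 8.12
ee_pos: [0.4488, 0.3413, 0.311]
tool_rot: [0.292, 0.956, 0.0, -0.001]
contact_force: [-0.1, -1.0, 0.4]
gripper_width: 0.0856
```

Emit:
apply_moves(
  rows=[
    {"tx": 0, "ty": 0, "tz": -2, "ax": 0, "ay": 0, "az": 6, "jaw": 100},
    {"tx": 0, "ty": 0, "tz": -5, "ax": 0, "ay": 0, "az": 12, "jaw": 100},
    {"tx": 0, "ty": 0, "tz": -8, "ax": 0, "ay": 0, "az": 18, "jaw": 100},
    {"tx": 0, "ty": 0, "tz": -11, "ax": 0, "ay": 0, "az": 23, "jaw": 100},
    {"tx": 0, "ty": 0, "tz": -13, "ax": 0, "ay": 0, "az": 23, "jaw": 100},
    {"tx": 0, "ty": 0, "tz": -13, "ax": 0, "ay": 0, "az": 23, "jaw": 100},
    {"tx": 0, "ty": 0, "tz": -13, "ax": 0, "ay": 0, "az": 23, "jaw": 100},
  ],
)

```text
time_s: 8.7
ee_pos: [0.4481, 0.3408, 0.1798]
tool_rot: [0.096, 0.995, -0.001, -0.003]
contact_force: [0.7, -0.5, 0.6]
gripper_width: 0.0854
```

```bash
python3 - <<'E'
from h import *
from scipy.spatial.transform import Rotation as R
s=snapshot("scene"); cv2.imwrite("pics/s4.png",cv2.resize(s["pixels"][220:400,330:530],None,fx=3.2,fy=3.2,interpolation=cv2.INTER_CUBIC)[:,:,::-1])
t=snapshot("top")
st=state(); M=R.from_quat(st["tool_rot"]).as_matrix(); p=np.array(st["ee_pos"])
print(p.round(4),M.round(3).tolist(),st["q"].round(2),"jaw ang",np.degrees(np.arctan2(M[1,1],M[0,1])))
c=onz(t,[(277,186),(275.5,172),(384,158),(391,226),(278,239)],.12)[:,:2]; print("liner approx",c.round(3).tolist())
h=onz(t,[(310,261.5),(369.5,254)],.132)[:,:2]; print("handle",h.mean(0).round(4), "moved",np.linalg.norm(h.mean(0)-[.597,-.0037]))
print("brush proj in scene crop",((proj(s,[[.532,.323,.009],[.367,.356,.009],[.4495,.34,.009]])-[330,220])*3.2).round())
E
```

```text
[0.4497 0.3416 0.1825] [[-0.982, 0.19, -0.001], [0.19, 0.982, 0.001], [0.001, 0.001, -1.0]] [ 0.44  0.3   1.73  0.    1.11 -0.94] jaw ang 79.03877483992463
liner approx [[0.618, 0.114], [0.648, 0.118], [0.681, -0.117], [0.533, -0.131], [0.503, 0.109]]
handle [ 0.4633 -0.0221] moved 0.13498881556735876
brush proj in scene crop [[310. 406.]
 [469. 299.]
 [392. 351.]]
```

View pics/s4.png

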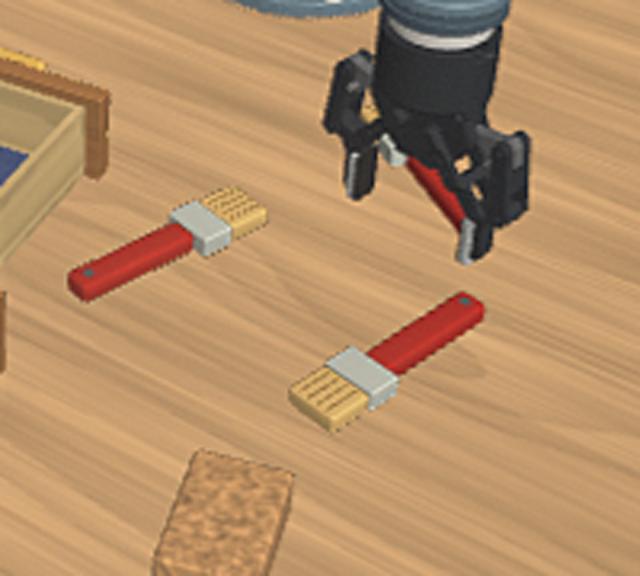

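The brush lies where predicted, tip at about (315,408) and butt at about (470,300) in the crop, so I'm descending to grasp it.

Emit:
apply_moves(
  rows=[
    {"tx": -0.4, "ty": 0, "tz": -2.5, "ax": 0, "ay": 0, "az": 0, "jaw": 100},
    {"tx": -0.4, "ty": 0, "tz": -5, "ax": 0, "ay": 0, "az": 0, "jaw": 100},
    {"tx": -0.4, "ty": 0, "tz": -7.5, "ax": 0, "ay": 0, "az": 0, "jaw": 100},
    {"tx": -0.4, "ty": 0, "tz": -9, "ax": 0, "ay": 0, "az": 0, "jaw": 100},
    {"tx": -0.4, "ty": 0, "tz": -10, "ax": 0, "ay": 0, "az": 0, "jaw": 100},
    {"tx": -0.4, "ty": 0, "tz": -10.5, "ax": 0, "ay": 0, "az": 0, "jaw": 100},
    {"tx": -0.4, "ty": 0, "tz": -10.5, "ax": 0, "ay": 0, "az": 0, "jaw": 100},
  ],
)

```text
time_s: 9.38
ee_pos: [0.4462, 0.3418, 0.0779]
tool_rot: [0.096, 0.995, 0.001, -0.0]
contact_force: [-0.6, -0.2, 0.1]
gripper_width: 0.0857
```

Emit:
apply_moves(
  rows=[
    {"tx": 0, "ty": 0, "tz": 0, "ax": 0, "ay": 0, "az": 0, "jaw": 20},
    {"tx": 0, "ty": 0, "tz": 0, "ax": 0, "ay": 0, "az": 0, "jaw": 10},
    {"tx": 0, "ty": 0, "tz": 0, "ax": 0, "ay": 0, "az": 0, "jaw": 10},
    {"tx": 0, "ty": 0, "tz": 0, "ax": 0, "ay": 0, "az": 0, "jaw": 0},
    {"tx": 0, "ty": 0, "tz": 0, "ax": 0, "ay": 0, "az": 0, "jaw": 0},
    {"tx": 0, "ty": 0, "tz": 0, "ax": 0, "ay": 0, "az": 0, "jaw": 0},
    {"tx": 0, "ty": 0, "tz": 0, "ax": 0, "ay": 0, "az": 0, "jaw": 0},
    {"tx": 0, "ty": 0, "tz": 0, "ax": 0, "ay": 0, "az": 0, "jaw": 0},
  ],
)

```text
time_s: 10.05
ee_pos: [0.4468, 0.3421, 0.0788]
tool_rot: [0.096, 0.995, 0.001, 0.001]
contact_force: [-1.0, -0.5, 6.0]
gripper_width: 0.0221
```

Emit:
apply_moves(
  rows=[
    {"tx": 0, "ty": 0, "tz": 0.5, "ax": 0, "ay": 0, "az": 0, "jaw": 0},
    {"tx": 0, "ty": 0, "tz": 2, "ax": 0, "ay": 0, "az": 0, "jaw": 0},
    {"tx": 0, "ty": 0, "tz": 5, "ax": 0, "ay": 0, "az": 0, "jaw": 0},
    {"tx": 0, "ty": 0, "tz": 8, "ax": 0, "ay": 0, "az": 0, "jaw": 0},
    {"tx": 0, "ty": 0, "tz": 11, "ax": 0, "ay": 0, "az": 0, "jaw": 0},
    {"tx": 0, "ty": 0, "tz": 14, "ax": 0, "ay": 0, "az": 0, "jaw": 0},
    {"tx": 0, "ty": 0, "tz": 17, "ax": 0, "ay": 0, "az": 0, "jaw": 0},
    {"tx": 0, "ty": 0, "tz": 20, "ax": 0, "ay": 0, "az": 0, "jaw": 0},
  ],
)

```text
time_s: 10.72
ee_pos: [0.4462, 0.3419, 0.2802]
tool_rot: [0.096, 0.995, 0.001, 0.0]
contact_force: [0.5, 0.2, -0.8]
gripper_width: 0.0224
```

Emit:
apply_moves(
  rows=[
    {"tx": 0.5, "ty": -1.5, "tz": 1, "ax": 0, "ay": 0, "az": -4, "jaw": 0},
    {"tx": 1.5, "ty": -4, "tz": 2, "ax": 0, "ay": 0, "az": -9, "jaw": 0},
    {"tx": 2.5, "ty": -6.5, "tz": 3, "ax": 0, "ay": 0, "az": -14, "jaw": 0},
    {"tx": 3.5, "ty": -9, "tz": 4, "ax": 0, "ay": 0, "az": -19, "jaw": 0},
    {"tx": 4.5, "ty": -11.5, "tz": 4, "ax": 0, "ay": 0, "az": -24, "jaw": 0},
    {"tx": 5.5, "ty": -14, "tz": 4, "ax": 0, "ay": 0, "az": -29, "jaw": 0},
    {"tx": 6.5, "ty": -16.5, "tz": 4, "ax": 0, "ay": 0, "az": -34, "jaw": 0},
    {"tx": 7.5, "ty": -19, "tz": 4, "ax": 0, "ay": 0, "az": -39, "jaw": 0},
  ],
)

```text
time_s: 11.38
ee_pos: [0.5212, 0.1506, 0.3202]
tool_rot: [0.424, 0.906, 0.001, 0.0]
contact_force: [0.4, -0.6, -1.3]
gripper_width: 0.0223
```

Emit:
apply_moves(
  rows=[
    {"tx": 1, "ty": -2.5, "tz": 0, "ax": 0, "ay": 0, "az": -5, "jaw": 0},
    {"tx": 2, "ty": -5, "tz": 0, "ax": 0, "ay": 0, "az": -10, "jaw": 0},
    {"tx": 3, "ty": -7.5, "tz": 0, "ax": 0, "ay": 0, "az": -15, "jaw": 0},
    {"tx": 4, "ty": -10, "tz": 0, "ax": 0, "ay": 0, "az": -20, "jaw": 0},
    {"tx": 5, "ty": -12.5, "tz": 0, "ax": 0, "ay": 0, "az": -25, "jaw": 0},
    {"tx": 6, "ty": -14.5, "tz": 0, "ax": 0, "ay": 0, "az": -30, "jaw": 0},
    {"tx": 6.5, "ty": -15.3, "tz": 0, "ax": 0, "ay": 0, "az": -32, "jaw": 0},
    {"tx": 6.5, "ty": -15.3, "tz": 0, "ax": 0, "ay": 0, "az": -32, "jaw": 0},
  ],
)

```text
time_s: 12.05
ee_pos: [0.5866, -0.0041, 0.3199]
tool_rot: [0.659, 0.753, 0.0, 0.001]
contact_force: [-0.1, -0.1, -1.1]
gripper_width: 0.0222
```

```bash
python3 - <<'E'
from h import *
from scipy.spatial.transform import Rotation as R
s=snapshot("scene"); cv2.imwrite("pics/s5.png",cv2.resize(s["pixels"][130:380,150:420],None,fx=2.4,fy=2.4,interpolation=cv2.INTER_CUBIC)[:,:,::-1])
st=state(); M=R.from_quat(st["tool_rot"]).as_matrix(); p=np.array(st["ee_pos"])
print(p.round(4),M.round(3).tolist(),st["q"].round(2),st["gripper_width"],"jaw ang",np.degrees(np.arctan2(M[1,1],M[0,1])))
E
```

```text
[ 0.5861 -0.0027  0.3198] [[-0.136, 0.991, 0.001], [0.991, 0.136, 0.001], [0.001, 0.001, -1.0]] [-0.21  0.19  1.56  0.    1.39 -0.34] 0.02247335080601694 jaw ang 7.80260600781193
```

View pics/s5.png

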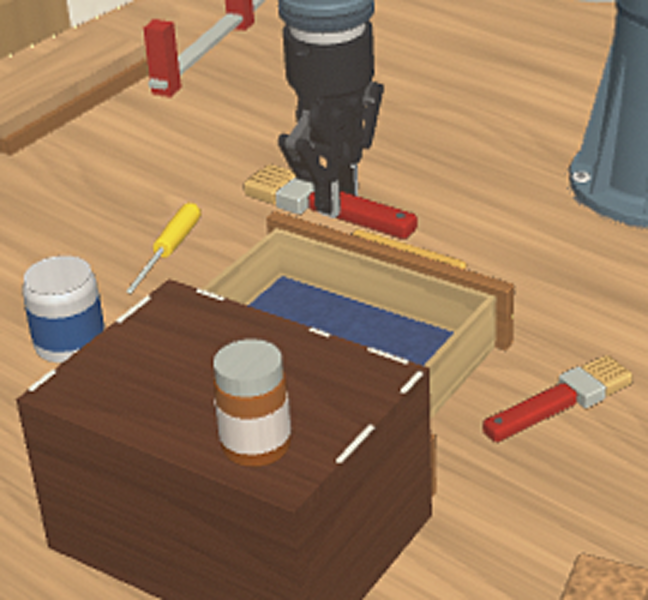

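The brush is held level across the open drawer, with its tip at about (268,185) and butt at about (410,222) in the crop. I'm lowering it.

Emit:
apply_moves(
  rows=[
    {"tx": 0, "ty": 0, "tz": -2, "ax": 0, "ay": 0, "az": 0, "jaw": 0},
    {"tx": 0, "ty": 0, "tz": -4, "ax": 0, "ay": 0, "az": 0, "jaw": 0},
    {"tx": 0, "ty": 0, "tz": -6, "ax": 0, "ay": 0, "az": 0, "jaw": 0},
    {"tx": 0, "ty": 0, "tz": -8, "ax": 0, "ay": 0, "az": 0, "jaw": 0},
    {"tx": 0, "ty": 0, "tz": -10, "ax": 0, "ay": 0, "az": 0, "jaw": 0},
    {"tx": 0, "ty": 0, "tz": -12, "ax": 0, "ay": 0, "az": 0, "jaw": 0},
    {"tx": 0, "ty": 0, "tz": -13, "ax": 0, "ay": 0, "az": 0, "jaw": 0},
    {"tx": 0, "ty": 0, "tz": -13.6, "ax": 0, "ay": 0, "az": 0, "jaw": 0},
  ],
)

```text
time_s: 12.77
ee_pos: [0.5848, -0.0011, 0.1822]
tool_rot: [0.656, 0.754, -0.0, -0.001]
contact_force: [0.1, 0.8, -0.5]
gripper_width: 0.0229
```

Emit:
apply_moves(
  rows=[
    {"tx": 0, "ty": 0, "tz": -0.3, "ax": 0, "ay": 0, "az": 0, "jaw": 0},
    {"tx": 0, "ty": 0, "tz": -0.6, "ax": 0, "ay": 0, "az": 0, "jaw": 0},
    {"tx": 0, "ty": 0, "tz": -0.8, "ax": 0, "ay": 0, "az": 0, "jaw": 0},
    {"tx": 0, "ty": 0, "tz": -0.9, "ax": 0, "ay": 0, "az": 0, "jaw": 0},
    {"tx": 0, "ty": 0, "tz": -0.9, "ax": 0, "ay": 0, "az": 0, "jaw": 0},
  ],
)

```text
time_s: 13.18
ee_pos: [0.5852, -0.0011, 0.174]
tool_rot: [0.656, 0.755, 0.0, -0.001]
contact_force: [0.2, 0.6, -0.1]
gripper_width: 0.0221
```

Emit:
apply_moves(
  rows=[
    {"tx": 0, "ty": 0, "tz": -0.1, "ax": 0, "ay": 0, "az": 0, "jaw": 0},
    {"tx": 0, "ty": 0, "tz": -0.2, "ax": 0, "ay": 0, "az": 0, "jaw": 0},
    {"tx": 0, "ty": 0, "tz": -0.2, "ax": 0, "ay": 0, "az": 0, "jaw": 0},
  ],
)

```text
time_s: 13.43
ee_pos: [0.5864, -0.0011, 0.1738]
tool_rot: [0.656, 0.755, 0.001, 0.0]
contact_force: [-1.6, 1.0, 5.7]
gripper_width: 0.0221
```

Contact is confirmed: 5.7 N upward and the descent has stopped. I'll open gently and then lift.

Emit:
apply_moves(
  rows=[
    {"tx": 0, "ty": 0, "tz": 0, "ax": 0, "ay": 0, "az": 0, "jaw": 35},
    {"tx": 0, "ty": 0, "tz": 0, "ax": 0, "ay": 0, "az": 0, "jaw": 50},
    {"tx": 0, "ty": 0, "tz": 0, "ax": 0, "ay": 0, "az": 0, "jaw": 60},
    {"tx": 0, "ty": 0, "tz": 0, "ax": 0, "ay": 0, "az": 0, "jaw": 60},
    {"tx": 0, "ty": 0, "tz": 0, "ax": 0, "ay": 0, "az": 0, "jaw": 60},
    {"tx": 0, "ty": 0, "tz": 1, "ax": 0, "ay": 0, "az": 0, "jaw": 60},
    {"tx": 0, "ty": 0, "tz": 3, "ax": 0, "ay": 0, "az": 0, "jaw": 60},
    {"tx": 0, "ty": 0, "tz": 6, "ax": 0, "ay": 0, "az": 0, "jaw": 60},
  ],
)

```text
time_s: 14.1
ee_pos: [0.5847, -0.0008, 0.2321]
tool_rot: [0.656, 0.754, -0.0, -0.002]
contact_force: [0.3, -0.1, 0.5]
gripper_width: 0.0512
```

Emit:
apply_moves(
  rows=[
    {"tx": 0, "ty": 0, "tz": 3, "ax": 0, "ay": 0, "az": 0, "jaw": 60},
    {"tx": 0, "ty": 0, "tz": 6, "ax": 0, "ay": 0, "az": 0, "jaw": 60},
    {"tx": 0, "ty": 0, "tz": 9, "ax": 0, "ay": 0, "az": 0, "jaw": 60},
    {"tx": -2, "ty": 3, "tz": 10, "ax": 0, "ay": 0, "az": 0, "jaw": 60},
    {"tx": -4, "ty": 6, "tz": 10, "ax": 0, "ay": 0, "az": 0, "jaw": 60},
    {"tx": -6, "ty": 9, "tz": 10, "ax": 0, "ay": 0, "az": 0, "jaw": 60},
    {"tx": -8, "ty": 12, "tz": 10, "ax": 0, "ay": 0, "az": 0, "jaw": 60},
    {"tx": -10, "ty": 15, "tz": 10, "ax": 0, "ay": 0, "az": 0, "jaw": 60},
  ],
)

```text
time_s: 14.77
ee_pos: [0.4835, 0.1502, 0.333]
tool_rot: [0.657, 0.754, 0.0, -0.002]
contact_force: [0.8, 0.8, -1.0]
gripper_width: 0.0511
```

Emit:
apply_moves(
  rows=[
    {"tx": -2, "ty": 3, "tz": 0, "ax": 0, "ay": 0, "az": 0, "jaw": 60},
    {"tx": -4, "ty": 6, "tz": 0, "ax": 0, "ay": 0, "az": 0, "jaw": 60},
    {"tx": -6, "ty": 9, "tz": 0, "ax": 0, "ay": 0, "az": 0, "jaw": 60},
    {"tx": -7, "ty": 12, "tz": 0, "ax": 0, "ay": 0, "az": 0, "jaw": 60},
    {"tx": -8, "ty": 14, "tz": 0, "ax": 0, "ay": 0, "az": 0, "jaw": 60},
    {"tx": -8, "ty": 14, "tz": 0, "ax": 0, "ay": 0, "az": 0, "jaw": 60},
  ],
)

```text
time_s: 15.27
ee_pos: [0.4015, 0.2933, 0.3339]
tool_rot: [0.655, 0.756, 0.001, -0.002]
contact_force: [0.6, 0.8, 0.2]
gripper_width: 0.0513
```

```bash
python3 - <<'E'
from h import *
t=snapshot("top"); s=snapshot("scene")
a=cv2.resize(t["pixels"][130:280,230:420],None,fx=2.9,fy=2.9,interpolation=cv2.INTER_CUBIC)[:430]; b=s["pixels"][200:350,220:340]; b=cv2.resize(b,(240,a.shape[0]*0+300)); 
b=np.vstack([b,np.zeros((a.shape[0]-300,240,3),np.uint8)])
cv2.imwrite("pics/f.png",np.hstack([a,b])[:,:,::-1]); print(a.shape)
h=onz(t,[(310,261.5),(369.5,254)],.132)[:,:2]; print(state()["contact_force"])
E
```

```text
(430, 551, 3)
[-0.18729956 -0.30191895 -0.26020653]
```

View pics/f.png

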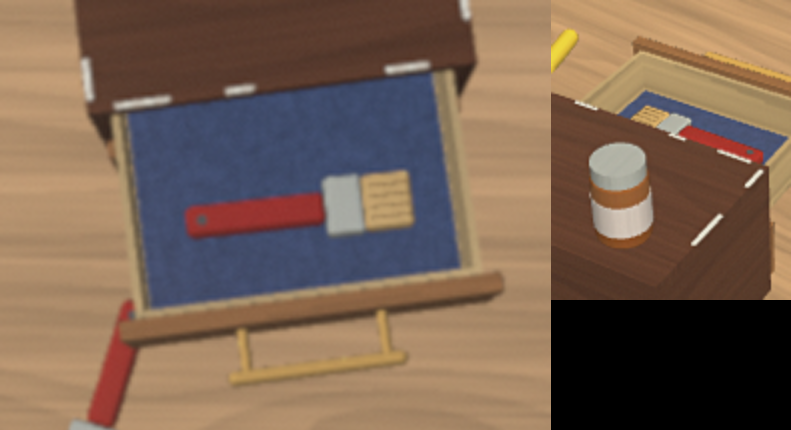

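The brush lies flat inside the drawer with its butt at (188,220) and tip at (412,200) in the crop. The handle bar ends, (310,261) and (370,253) in full-image pixels, are where they were when the drawer was fully out.

```bash
python3 -c "
from workcell import finish_job; print(finish_job())"
```

```text
the job is handed in; nothing more can be done
None
```

I pulled the top drawer out until the pull met resistance at its stop, then laid the leftmost brush flat inside it and handed the job in at about 15 s. No verdict is reported.

- **Drawer:** I gripped the bar with the tool tilted 40°, because the finger knuckles would have hit the drawer front from straight above. The camera put the bar's travel at about 135 mm. With the 14 mm or so it started ajar, that makes about 149 mm, close to the 150 mm stop. I have no direct reading of the slide.
- **Brush:** I lowered it until I felt contact (about 6 N) before opening the fingers. The last picture shows it lying flat with both ends well inside the walls.
- **Other checks:** In that picture the drawer had not moved since it was pulled out, and the gripper is clear and touching nothing. I saw no movement of the lower drawer, tin, screwdriver or block in the pictures, but did not measure them.
- **Checks that disagreed:**
  - The chest top measured about 205 mm deep against the stated 220 mm; I took this to be the top board sitting back from the drawer fronts.
  - The two camera views of the handle differed by about 7–10 mm.
  - The gripper read about 8 mm on the 11 mm bar.

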